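# Run the desk steriliser on the shared mice and staplers

## Task

Disinfect the shared desk things: open the lid of the steriliser box, lay every mouse and stapler that is on the desk flat on the floor of the box, none on top of another, and then shut the lid fully. Next swing the wire latch over until its bar rests in the forked catches on the lid, and last of all turn the timer dial until its pointer stands at the diamond-shaped set marker. Leave the mug and the water bottle where they are.

Things in the scene. Friction and masses are not known exactly. Their poses are not given: they have to be found in the camera images.
- box_floor (a point): middle of the inner floor, 6 mm above the desk, of the white box (fixed). Axes: x away from the robot to the lid's hinge, y left, z up. Outside 170 (x) by 280 (y) mm, rim 62 mm above the desk; inside 158 by 268 mm. A grey timer pod, 170 x 130 mm, 65 mm high, is joined to its right (-y) side; two latch brackets stand on its left (+y) side at x = +-58 mm, up to 110 mm above the desk
- lid (a joint): white 12 mm lid, hinged along y at the box's far rim (box x = +90 mm, 68 mm above the desk): 0 shut, grows as the front edge rises, 1.57 upright, stop at 1.6. The stiff hinge keeps it at any angle; it takes about 4 N at the pull rod
- lid_rod (a point): middle of the lid's pull rod, a round steel rod 12 mm thick, 110 mm long along y, on two short pins (+-50 mm along y) 37 mm clear of the lid's front edge; 220 mm from the hinge line, level with the lid's mid plane (68 mm above the desk when shut). Space for fingers between the pins: 90 mm along the rod
- latch (a joint): wire latch on the left side of the box, a U of steel wire hinged along the box's x at box y = +147 mm, 100 mm above the desk: 0 = lying level over the shut lid, bar in its catches; grows as it swings up and outward to the left (1.57 upright), stop at 2.5. Its stiff hinge keeps it at any angle; it takes about 2 N at the bar
- latch_bar (a point): middle of the latch's bar, a round steel bar 10 mm thick along the box's x, 70 mm from the hinge line, at box x = 0; 80 mm free between its two arms. In the catches it is 26 mm above the lid's top; the forked black catches stand on the lid at +-58 mm from the middle
- dial_axis (a point): point on the upright axis of the timer dial, 87 mm above the desk, near half-way up its grip; axes are the box's. The dial is on the pod's top: a white disc 60 mm across with a bar grip 58 mm long, 14 mm wide, from 74 to 98 mm above the desk. The bar lies along the line from the axis to the pointer
- dial (a joint): angle of the timer dial: 0 = pointer towards the robot (box -x), grows clockwise seen from above, stop at 4.4; light friction (0.05 N m), stays where it is left
- dial_pointer (a point): point 42 mm from the dial axis in the direction of the pointer (the end of the bar that has the black line and the small lug), at the grip's mid height
- set_mark (a point): point 42 mm from the dial axis in the direction of the diamond-shaped set marker beside the dial on its scale, at the same height as dial_pointer; the marker is set differently each time and does not move
- mouse_a_mid (a point): matt black computer mouse, 100 mm long (its own x, wheel at +x), 58 mm wide (its own y), 36 mm high, straight sides to 28 mm up, about 0.1 kg; the point is its centre, 18 mm above its underside. May be absent
- mouse_b_mid (a point): matt black computer mouse, 100 mm long (its own x, wheel at +x), 58 mm wide (its own y), 36 mm high, straight sides to 28 mm up, about 0.1 kg; the point is its centre, 18 mm above its underside. May be absent
- stapler_a_mid (a point): grey desk stapler on a thin black foot, 110 mm long (its own x), body 30 mm wide (its own y) from 8 to 37 mm above its underside, foot 36 mm wide, 48 mm high, about 0.18 kg; the point is its centre, 24 mm above its underside. May be absent
- stapler_b_mid (a point): grey desk stapler on a thin black foot, 110 mm long (its own x), body 30 mm wide (its own y) from 8 to 37 mm above its underside, foot 36 mm wide, 48 mm high, about 0.18 kg; the point is its centre, 24 mm above its underside. May be absent
- mug: white mug, 80 mm across, 95 mm high, standing on the desk; origin at its underside. Not to be disturbed
- water: clear water bottle with blue cap, 62 mm across, 180 mm high; origin at its underside. Not to be disturbed
Not all that is in view belongs to the job. What is shaped like the part that bears mouse_a_mid but red is not meant. Leave any yellow look-alike of the part that bears stapler_b_mid alone.

How it is judged (in metres and radians):
On the way, in this order (a step that is already met when the one before it is completed fails the run):
1. every mouse and stapler lies on the floor of the open box (x of mouse_a_mid in the frame of box_floor between -0.079 and 0.079 m and y of mouse_a_mid in the frame of box_floor between -0.134 and 0.134 m and z of mouse_a_mid in the frame of box_floor between 0 and 0.042 m and x of mouse_b_mid in the frame of box_floor between -0.079 and 0.079 m and y of mouse_b_mid in the frame of box_floor between -0.134 and 0.134 m and z of mouse_b_mid in the frame of box_floor between 0 and 0.042 m and x of stapler_a_mid in the frame of box_floor between -0.079 and 0.079 m and y of stapler_a_mid in the frame of box_floor between -0.134 and 0.134 m and z of stapler_a_mid in the frame of box_floor between 0 and 0.042 m and x of stapler_b_mid in the frame of box_floor between -0.079 and 0.079 m and y of stapler_b_mid in the frame of box_floor between -0.134 and 0.134 m and z of stapler_b_mid in the frame of box_floor between 0 and 0.042 m and value of joint lid above 0.3 rad), for 0.2 s.
2. the lid is shut (x of mouse_a_mid in the frame of box_floor between -0.079 and 0.079 m and y of mouse_a_mid in the frame of box_floor between -0.134 and 0.134 m and z of mouse_a_mid in the frame of box_floor between 0 and 0.042 m and x of mouse_b_mid in the frame of box_floor between -0.079 and 0.079 m and y of mouse_b_mid in the frame of box_floor between -0.134 and 0.134 m and z of mouse_b_mid in the frame of box_floor between 0 and 0.042 m and x of stapler_a_mid in the frame of box_floor between -0.079 and 0.079 m and y of stapler_a_mid in the frame of box_floor between -0.134 and 0.134 m and z of stapler_a_mid in the frame of box_floor between 0 and 0.042 m and x of stapler_b_mid in the frame of box_floor between -0.079 and 0.079 m and y of stapler_b_mid in the frame of box_floor between -0.134 and 0.134 m and z of stapler_b_mid in the frame of box_floor between 0 and 0.042 m and value of joint lid below 0.05 rad), for 0.2 s.
3. the latch lies in its catches on the shut lid (value of joint lid below 0.05 rad and value of joint latch below 0.07 rad), for 0.2 s.
4. the dial's pointer stands at the set marker (horizontal distance between dial_pointer and set_mark below 0.006 m), for 0.3 s.
At the end, for the whole second after the job is handed in: every mouse and stapler present lies in the box on its floor (centre less than 42 mm above the inner floor), the lid is shut (within 0.05 rad), the latch lies in its catches (within 0.07 rad) and the dial's pointer stands at the set marker (within 6 mm at 42 mm radius, about 8 degrees) (all of step 3 and x of mouse_a_mid in the frame of box_floor between -0.079 and 0.079 m and y of mouse_a_mid in the frame of box_floor between -0.134 and 0.134 m and z of mouse_a_mid in the frame of box_floor between 0 and 0.042 m and x of mouse_b_mid in the frame of box_floor between -0.079 and 0.079 m and y of mouse_b_mid in the frame of box_floor between -0.134 and 0.134 m and z of mouse_b_mid in the frame of box_floor between 0 and 0.042 m and x of stapler_a_mid in the frame of box_floor between -0.079 and 0.079 m and y of stapler_a_mid in the frame of box_floor between -0.134 and 0.134 m and z of stapler_a_mid in the frame of box_floor between 0 and 0.042 m and x of stapler_b_mid in the frame of box_floor between -0.079 and 0.079 m and y of stapler_b_mid in the frame of box_floor between -0.134 and 0.134 m and z of stapler_b_mid in the frame of box_floor between 0 and 0.042 m and horizontal distance between dial_pointer and set_mark below 0.006 m); the robot touches nothing.
It fails at once if the mug is disturbed (moved more than 30 mm) (distance of mug from where it was at the start of the episode above 0.03 m).
It fails at once if the water is disturbed (moved more than 30 mm) (distance of water from where it was at the start of the episode above 0.03 m).
It fails at once if the latch is swung down while the lid is still up (value of joint latch below 0.3 rad and value of joint lid above 0.3 rad).
Of mouse_a, mouse_b, stapler_a, stapler_b only 2 to 3 are there at a start; the rules pass over those that are not, and their reading is None.
At some moment in a run one of mouse_a, mouse_b, stapler_a, stapler_b may be knocked a few centimetres aside while the robot is not near it.
Once in a run the grip may slacken for a moment while it holds something.
It also fails if it takes over 210 s, if anything falls off the work surface, if the arm or the gripper's body presses on something with over 40 N, if the wrist force passes 120 N, or if a joint passes its speed limit or range.

## Robot

A 6-joint arm with a two-finger parallel gripper is mounted at the origin on the work surface. World frame = base frame: x ahead of the robot, y to its left, z up, the work surface at z = 0. Lengths are in mm, angles in rad, forces in N, time in s.
With the tool pointing down it reaches from about 250 to 725 mm from the base axis. Payload 4 kg.
Tool frame: the origin (TCP) lies midway between the tips of the shut fingers; the grasp point (between the pads) lies 19 mm behind it; z points along the fingers, y is the line along which they close (so a half turn about z gives the same grasp; the last joint's range is limited). The gripper opens to 85 mm and grips with 20 to 120 N. Pads are 22 mm wide; open, the fingers measure 114 mm over their backs; the gripper's body (76 mm by 85 mm) begins 54 mm behind the grasp point. The pads swing forward as they close: fully open they stand 13 mm farther back than shut.
Start: joints at [1.144, 0.241, 0.005, 1.335, 0, 1.571], TCP at [206.978, 455.148, 199.706] pointing down, gripper open.
Joint ranges: [-2.72, 2.72], [-1.05, 1.87], [-1.09, 1.28], [-1.99, 2.15], [-1.42, 1.44], [-3.14, 3.14]. Speed limits (rad/s): [2.79, 2.79, 3.14, 3.14, 3.14, 3.14].

## Interface

Orientations are given as a rotation vector (axis times angle).
In Python, from plant import telemetry, vision, ticket gives the robot as it stands.
- The arm moves only by the shell command python3 -m handwheel 'ROWS' [OPENING]. ROWS is JSON, one flat list of numbers, 4 for each row, row after row: the shift along the tool's x, y, z in mm, then the turn about the tool's z in rad. In form: [x, y, z, twist, x, y, z, twist, ...]. A call has 1 to 10 rows; each row is the pose to reach, as a shift and turn from the pose commanded when the call began, along the tool's axes at that moment; what a row does not reach only later rows make up. A row lasts 1/12 s, in which the tool goes at most 41.7 mm and 7.16 degrees, less where a joint would pass 70% of its speed; a pose out of reach is approached as far as the arm can. A call with a gripper value outside its range is refused whole. OPENING is the closure, from 0 (fully open) to 1 (shut), set as the call begins (- or left out, the last holds). The fingers move at their own pace and stop on an object; the grip force is fixed at half the most. Time passes only in rows, so rows that repeat a pose let the fingers close. It gives the time, the measured TCP pose, the force, the opening and the grip force at its end, in the units of the state.
- telemetry.observe(): the state, without advancing time (a new reading comes with each control period).
- vision.get_image(name): name is "scene" or "side" or "wrist"; returns the picture (400x640x3 uint8, red, green, blue); there is no depth.
- vision.get_calibration(name): a dict with "intrinsics" (3x3 intrinsics, pixels), "R" (3x3) and "t" (3): a world point X has camera coordinates R X + t; the wrist camera has in their place "T_tool_cam" (4x4, takes a point from camera to tool coordinates, whose origin is the TCP and whose axes are the flange's). Camera axes: x right, y down, z forward; pixel columns grow to the right and rows downward; lengths in mm; the calibration is good to about 2 mm. A picture is of the moment at which its call begins: read the wrist's pose just before it. get_calibration takes no time and is no camera call.
- ticket.hand_in(): hands the job in; it is judged then, once.
The state is a dict: "time": time; "joint_pos": joint angles; "joint_velocities": joint speeds; "effort": joint torques, N m; "position": TCP position; "eef_rot": TCP orientation; "wrist_force": force on the tool from outside, world axes, zero at the start; "wrist_torque": the same for the moment, N m; "finger_gap": opening from 0.0 (shut) to 1.0 (fully open); "gripper_force": force on a finger pad.
Only numpy, scipy, OpenCV 4.12 (cv2) and the standard library are available. Lean on these libraries where they do the work, as an engineer would, in place of code of your own. Each camera call takes 0.05 s, during which the arm holds its last target. There are 200 camera calls.

## Working session

There is one attempt and no reset: what is moved stays moved. The work goes in short steps, Python scripts to look and compute and a shell command to move; the robot and the scene stay as the last step left them, time stands still between calls to the robot, and variables do not carry over. Pictures are saved under pics/ and viewed, at most 14 in all, crops included, and the job is handed in when it is done.

```bash
mkdir -p pics; cat > h.py <<'E'
import numpy as np, cv2
from scipy.spatial.transform import Rotation as R
from plant import telemetry, vision, ticket
def snap(n,f):
    s=telemetry.observe(); im=vision.get_image(n); cv2.imwrite('pics/'+f,im[:,:,::-1]); return s,im
def cam(n,s=None):
    c=vision.get_calibration(n); K=np.array(c['intrinsics'])
    if 'R' in c: return K,np.array(c['R']),np.array(c['t'])
    T=np.array(c['T_tool_cam']); r=R.from_rotvec(s['eef_rot']).as_matrix()
    Rw=r@T[:3,:3]; tw=r@T[:3,3]+np.array(s['position'])
    return K,Rw.T,-Rw.T@tw
def px2w(C,uv,z):
    K,r,t=C; d=r.T@np.linalg.inv(K)@np.array([*uv,1.]); o=-r.T@t
    return o+d*(z-o[2])/d[2]
def w2px(C,X):
    K,r,t=C; p=K@(r@np.array(X,float)+t); return p[:2]/p[2]
def tool(s,X):  # world shift to TCP target -> tool axes
    return R.from_rotvec(s['eef_rot']).as_matrix().T@(np.array(X,float)-np.array(s['position']))
E
python3 - <<'E'
from h import *
for n in('scene','side','wrist'):
    s,i=snap(n,n+'0.png')
print(s); 
for n in('scene','side'):
    K,r,t=cam(n); print(n,K.tolist(),-r.T@t, r[2])
print(vision.get_calibration('wrist'))
E
```

```text
{'time': 0.1, 'joint_pos': array([1.14397147e+00, 2.41401779e-01, 3.89290228e-03, 1.33518627e+00,
       7.27712311e-05, 1.57080157e+00]), 'joint_velocities': array([-0.00029602,  0.0001457 ,  0.00182586, -0.00074898,  0.00065115,
       -0.00088876]), 'effort': array([ 1.79723054e-03, -3.73136973e+01,  2.53010041e+01,  1.08503186e-02,
        1.38210175e-04, -2.95851834e-06]), 'position': array([206.7189663 , 454.60247153, 198.88294566]), 'eef_rot': array([-6.65284826e-01, -3.06985646e+00,  2.89034374e-03]), 'wrist_force': array([ 0.15985602, -0.8470378 ,  0.11223739]), 'wrist_torque': array([-0.05570955,  0.01000149,  0.01049922]), 'gripper_force': 0.0, 'finger_gap': 1.002297699977578}
scene [[500.33532458997985, 0.0, 311.4484118162626], [0.0, 500.33532458997985, 195.98960855706648], [0.0, 0.0, 1.0]] [1447.94499787  669.21145092 1327.64048768] [-0.53632169 -0.40927995 -0.73813886]
side [[445.9788222035778, 0.0, 315.959143608123], [0.0, 445.9788222035778, 203.77158559766343], [0.0, 0.0, 1.0]] [  501.43722964 -1058.56846467  1197.97005285] [ 0.03856375  0.67814066 -0.73391967]
{'intrinsics': array([[345.60085251,   0.        , 316.12094182],
       [  0.        , 345.60085251, 202.21501483],
       [  0.        ,   0.        ,   1.        ]]), 'T_tool_cam': array([[-3.05644405e-04, -9.51845777e-01, -3.06577110e-01,
         7.77971530e+01],
       [ 9.99999590e-01, -2.97461745e-05, -9.04602791e-04,
        -6.36937675e-01],
       [ 8.51922850e-04, -3.06577261e-01,  9.51845396e-01,
        -1.74309648e+02],
       [ 0.00000000e+00,  0.00000000e+00,  0.00000000e+00,
         1.00000000e+00]])}
```

View pics/scene0.png

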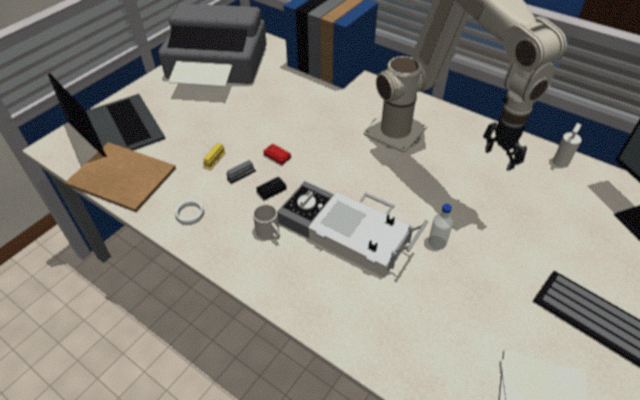

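View pics/side0.png

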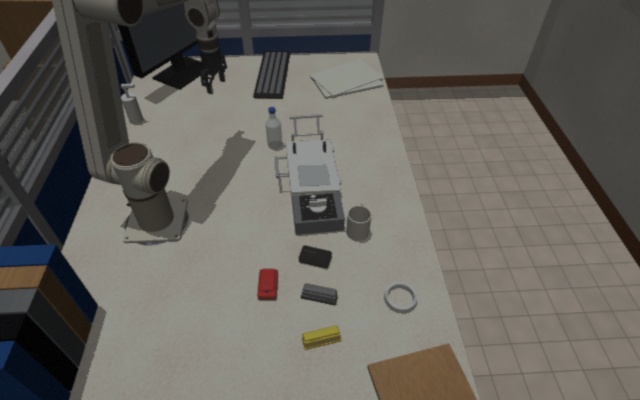

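Candidates in the scene view: black mouse (271,187) is wanted and red mouse (277,154) is not. Grey stapler (240,171) is wanted and yellow stapler (214,155) is not. The mug is at (265,221) and the bottle at (441,225). The side view shows the same: mouse (315,257), stapler (320,294), red (268,284), yellow (321,337), lid rod (281,173), latch bar (307,118).

Next is a close crop to check the choice and give rough positions.

```bash
python3 - <<'E'
from h import *
a=cv2.imread('pics/scene0.png')[130:290,190:450]; b=cv2.imread('pics/side0.png')[90:350,240:420]
a=cv2.resize(a,None,fx=2,fy=2,interpolation=3); b=cv2.resize(b,None,fx=1.5,fy=1.5,interpolation=3)
o=np.zeros((400,800,3),np.uint8); o[:320,:520]=a; o[:390,525:795]=b; cv2.imwrite('pics/c1.png',o)
S=cam('scene');D=cam('side')
for n,p,q,z in[('mouse',(271,187),(315,257),30),('stap',(240,171),(320,294),40),('red',(277,154),(268,284),30),('mug',(265,221),(359,222),50),('botl',(447,209),(272,110),180),('rod',(377,200),(281,173),68),('bar',(412,258),(307,118),140)]:
    print(n,px2w(S,p,z).round(),px2w(D,q,z).round())
E
```

```text
mouse [ 554. -194.   30.] [ 547. -212.   30.]
stap [ 564. -332.   40.] [ 554. -355.   40.]
red [ 407. -286.   30.] [ 398. -305.   30.]
mug [699. -98.  50.] [702. -89.  50.]
botl [419. 398. 180.] [413. 384. 180.]
rod [419. 162.  68.] [441. 147.  68.]
bar [612. 390. 140.] [547. 380. 140.]
```

View pics/c1.png

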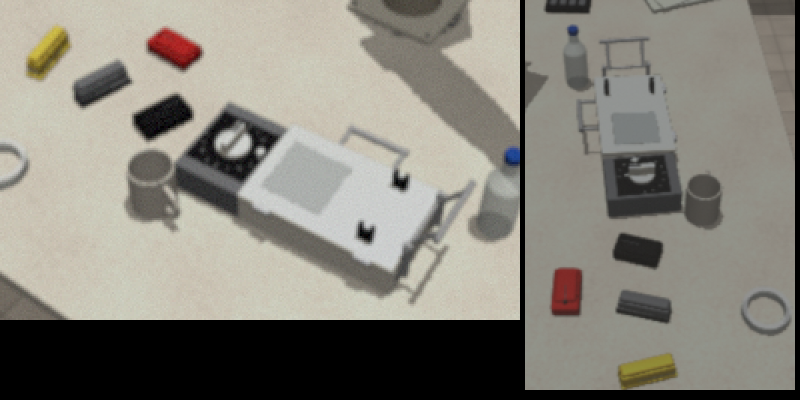

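```bash
python3 -m handwheel '[0,0,-40,0, -347,-177,-220,1.0, -347,-177,-220,1.0, -347,-177,-220,1.0, -347,-177,-220,1.0, -347,-177,-220,1.0, -347,-177,-220,1.0, -347,-177,-220,1.0, -347,-177,-220,1.0, -347,-177,-220,1.0]' 0; python3 -m handwheel '[0,0,0,0,0,0,0,0,0,0,0,0,0,0,0,0]'
python3 - <<'E'
from h import *
s,i=snap('wrist','w1.png'); print(s['position'],s['eef_rot'],s['joint_pos'])
E
```

```text
time: 0.98
position: [419.6, 187.1, 397.8]
eef_rot: [-2.061, -2.371, -0.0]
wrist_force: [1.7, 0.4, 1.4]
finger_gap: 1.003
gripper_force: 0.0
time: 1.32
position: [418.1, 189.5, 396.2]
eef_rot: [-2.053, -2.376, 0.002]
wrist_force: [-0.2, 0.5, -1.3]
finger_gap: 1.003
gripper_force: 0.0
[418.10500869 189.49037319 396.18048884] [-2.05330614e+00 -2.37628600e+00  2.35672203e-03] [4.25264754e-01 1.68831915e-01 4.21771249e-01 1.82555200e+00
 3.52589055e-04 1.85049011e+00]
```

View pics/w1.png

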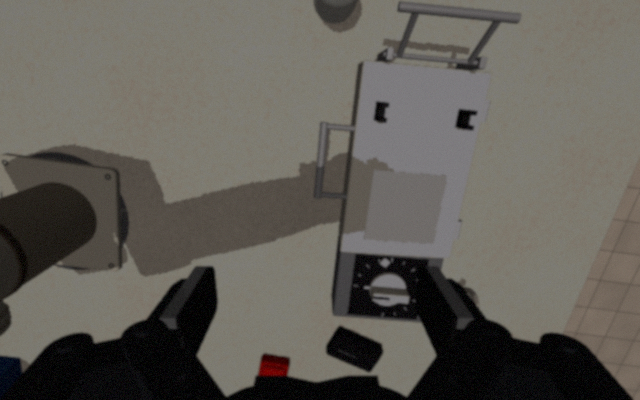

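```bash
cat > fit.py <<'E'
from h import *
from scipy.optimize import least_squares
im=cv2.imread('pics/w1.png')
s=dict(position=[418.105,189.490,396.180],eef_rot=[-2.05330614,-2.376286,2.35672203e-03])
C=cam('wrist',s)
P=[((-87,140,74),(361,63)),((-87,-140,74),(341,252)),((-130,0,68),(321,160)),((-58,77,85),(381,111)),((58,77,85),(466,119)),((-85,-270,65),(335,316))]
def W(p,q): c,sn=np.cos(p[2]),np.sin(p[2]); return [p[0]+c*q[0]-sn*q[1],p[1]+sn*q[0]+c*q[1],q[2]]
f=lambda p:np.concatenate([w2px(C,W(p,q))-u for q,u in P])
r=least_squares(f,[530,150,0],loss='soft_l1'); print(r.x, f(r.x).reshape(-1,2).round(1).tolist())
p=r.x
for n,u,z in[('dial',(389,291),74),('diam',(386,262),66),('mouse',(355,348),25)]:
    X=px2w(C,u,z); d=X[:2]-p[:2]; c,sn=np.cos(p[2]),np.sin(p[2]); print(n,X.round(1),'box',[c*d[0]+sn*d[1],-sn*d[0]+c*d[1]])
z=cv2.resize(im[0:330,300:530],None,fx=1,fy=1)
o=np.hstack([cv2.resize(im[230:380,320:450],None,fx=4,fy=4,interpolation=3)[:600],]); o2=cv2.resize(im[0:220,310:530],None,fx=1.2,fy=1.2); 
can=np.zeros((600,790,3),np.uint8); can[:600,:520]=o; can[:264,525:789]=o2; cv2.imwrite('pics/c2.png',can)
E
python3 fit.py
```

```text
[5.58716787e+02 1.78528553e+02 6.49711407e-02] [[2.1, -2.2], [0.6, -1.0], [1.0, 0.8], [-1.3, 0.7], [-2.1, -0.2], [-0.4, 1.1]]
dial [570.3 -27.   74. ] box [np.float64(-1.7487062243233389), np.float64(-205.83706831656602)]
diam [556.9  20.5  66. ] box [np.float64(-12.106859494851593), np.float64(-157.60707574615202)]
mouse [ 548.1 -188.4   25. ] box [np.float64(-34.45029888875618), np.float64(-365.48162199347513)]
```

View pics/c2.png

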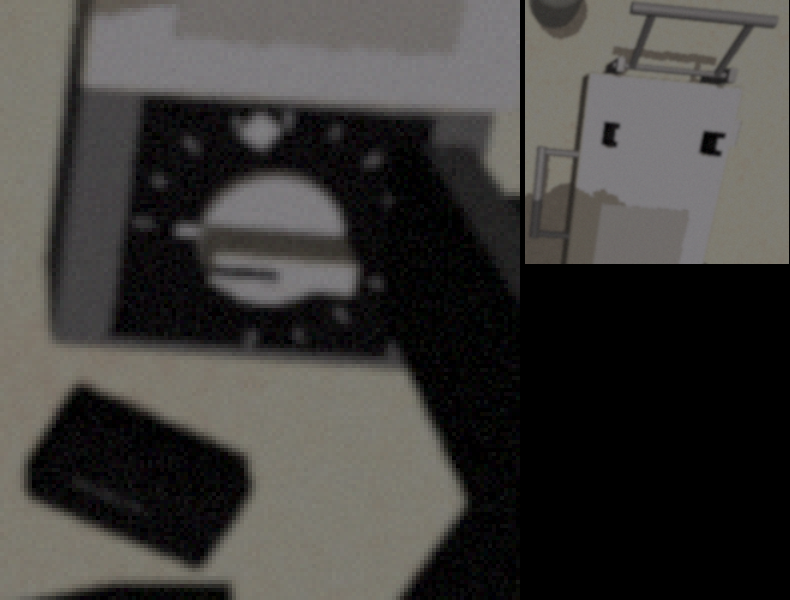

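The crop confirms the matt black mouse at wrist (355,348). The dial's pointer end is to the left (−x), at about (366,288), and the diamond is at (385,263). The rod centre is at (321,160). The box fit has residuals of about 2 px. I'll approach the rod from above.

```bash
cat >> h.py <<'E'
B=np.array([558.7,178.5]); YB=.065
def b2w(x,y,z): c,s=np.cos(YB),np.sin(YB); return np.array([B[0]+c*x-s*y,B[1]+s*x+c*y,z])
def w2b(X): c,s=np.cos(YB),np.sin(YB); d=np.array(X[:2])-B; return np.array([c*d[0]+s*d[1],-s*d[0]+c*d[1],*X[2:]])
def yaw(s): m=R.from_rotvec(s['eef_rot']).as_matrix(); return np.arctan2(m[1,1],m[0,1])
def go(X,y=None,s=None):
    s=s or telemetry.observe(); t=tool(s,X); tw=0 if y is None else (yaw(s)-y+np.pi/2)%np.pi-np.pi/2
    print('shift',t.round(1),'twist',round(tw,3),'| pos',np.round(s['position'],1),'yaw',round(yaw(s),3),'F',np.round(s['wrist_force'],1),'gap',round(s['finger_gap'],3),'t',round(s['time'],1))
E
python3 -c "
from h import *
go(b2w(-130,0,110),YB);go(b2w(-130,0,49),YB)"
```

```text
shift [-21.    8.6 286.2] twist 0.081 | pos [418.  189.7 396.2] yaw 0.146 F [-0.3 -0.6 -0.1] gap 1.001 t 1.4
shift [-20.9   8.7 347.2] twist 0.081 | pos [418.  189.7 396.2] yaw 0.146 F [-0.3 -0.6 -0.1] gap 1.001 t 1.4
```

```bash
python3 -m handwheel '[-21,8.5,285,0.08,-21,8.5,285,0.08,-21,8.5,285,0.08,-21,8.5,285,0.08,-21,8.5,285,0.08,-21,8.5,285,0.08,-21,8.5,285,0.08,-21,8.5,285,0.08,-21,8.5,285,0.08]' 0.6 | tail -3
python3 - <<'E'
from h import *
s,i=snap('wrist','w2.png'); go(b2w(-130,0,49),YB,s)
E
```

```text
wrist_force: [-0.4, -0.0, 0.8]
finger_gap: 0.396
gripper_force: 0.0
shift [ 0.6  1.6 61.7] twist 0.001 | pos [427.7 169.4 110.7] yaw 0.066 F [-0.4 -0.   0.8] gap 0.396 t 2.1
```

View pics/w2.png

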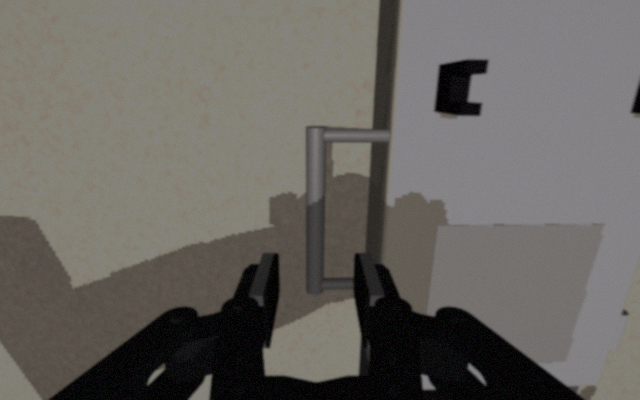

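The rod runs from (316,126) to (314,292), and the fingers straddle its line. I'll check its position, then descend and close.

```bash
python3 - <<'E'
from h import *
s=telemetry.observe();C=cam('wrist',s)
for u in((316,128),(314.5,290)): print(w2b(px2w(C,u,70)))
E
python3 -m handwheel '[0,1,40,0,0,1,61,0,0,1,61,0,0,1,61,0]' | tail -4
python3 -m handwheel '[0,0,0,0,0,0,0,0,0,0,0,0,0,0,0,0,0,0,0,0]' 1
python3 -c "
from h import *
s=telemetry.observe();print(w2b(s['position']));L=220
for a in (0,.2,.4,.6,.8,1,1.2,1.4,1.5):
  d=b2w(-130,0,49);e=b2w(90-L*np.cos(a),0,49+L*np.sin(a));print(a,(R.from_rotvec(s['eef_rot']).as_matrix().T@(e-d)).round(1))"
```

```text
[-128.67865108   55.78279062   70.        ]
[-129.70526905  -58.75591272   70.        ]
eef_rot: [2.148, 2.292, 0.003]
wrist_force: [0.4, -0.8, 0.8]
finger_gap: 0.398
gripper_force: 0.0
time: 2.92
position: [432.0, 169.5, 51.9]
eef_rot: [2.149, 2.291, 0.002]
wrist_force: [0.0, 0.0, 0.0]
finger_gap: -0.002
gripper_force: 0.0
[-127.01584408   -0.71230468   51.85368576]
0 [0. 0. 0.]
0.2 [  0.    4.5 -43.7]
0.4 [  0.1  17.5 -85.6]
0.6 [ 1.000e-01  3.860e+01 -1.242e+02]
0.8 [ 1.000e-01  6.700e+01 -1.577e+02]
1 [   0.2  101.4 -185. ]
1.2 [ 2.000e-01  1.406e+02 -2.048e+02]
1.4 [   0.3  182.9 -216.5]
1.5 [   0.3  204.8 -219.1]
```

```bash
python3 -m handwheel '[0,0,0,0,0,0,0,0,0,0,0,0]'|tail -3
python3 - <<'E'
from h import *
s,i=snap('wrist','w3.png'); go(b2w(-130,0,49),YB,s)
s,i=snap('side','s3.png')
a=cv2.imread('pics/w3.png')[100:400,150:500]; b=cv2.imread('pics/side0.png')
b=cv2.resize(cv2.imread('pics/s3.png')[100:250,240:360],None,fx=3,fy=3)
o=np.zeros((450,800,3),np.uint8);o[:300,:350]=a;o[:,400:760]=b;cv2.imwrite('pics/c3.png',o)
E
```

```text
wrist_force: [0.9, 0.4, 0.8]
finger_gap: 0.005
gripper_force: 0.5
shift [ 0.7 -2.9  2.3] twist -0.001 | pos [431.9 169.5  51.3] yaw 0.064 F [0.9 0.4 0.8] gap 0.005 t 3.2
```

View pics/c3.png

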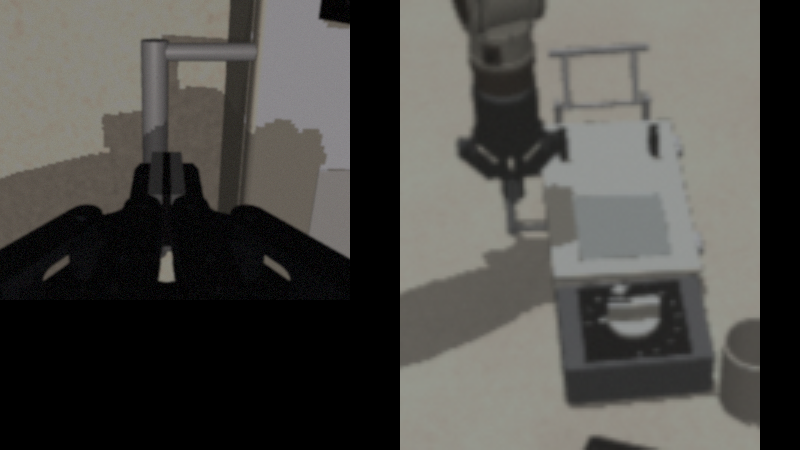

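The crop shows the fingers shut (gap 0), with the rod (column ≈304 in the full picture) running under them and about 5 mm towards the robot. So the rod was missed, and I'll reopen and check.

```bash
python3 - <<'E'
from h import *
s=telemetry.observe();C=cam('wrist',s)
print('tcp px',w2px(C,s['position']),'rod ends',w2px(C,b2w(-130,55,68)),w2px(C,b2w(-130,0,68)),'grasp',w2px(C,np.array(s['position'])+[0,0,19]))
for z in(50,60,68,75): print(z,w2b(px2w(C,(303,145),z)))
E
python3 -m handwheel '[0,0,0,0,0,0,0,0,0,0,0,0,0,0,0,0,0,0,0,0,0,0,0,0]' 0.6
python3 - <<'E'
from h import *
s,i=snap('wrist','w4.png'); go(b2w(-130,0,49),YB,s);C=cam('wrist',s)
g=cv2.cvtColor(i,cv2.COLOR_RGB2GRAY).astype(int)
print(g[200,270:360:2].tolist())
E
```

```text
tcp px [315.5588096  239.24200406] rod ends [309.21909982 141.30694226] [310.03818494 251.5045691 ] grasp [315.49557875 254.89564032]
50 [-133.52663938   50.64660671   50.        ]
60 [-133.1448711    52.13997047   60.        ]
68 [-132.83945649   53.33466148   68.        ]
75 [-132.5722187    54.38001611   75.        ]
time: 3.77
position: [431.2, 169.2, 50.8]
eef_rot: [-2.149, -2.291, 0.001]
wrist_force: [-0.6, -0.1, 0.3]
finger_gap: 0.398
gripper_force: 0.0
shift [ 0.9 -2.1  1.8] twist -0.001 | pos [431.2 169.2  50.8] yaw 0.064 F [-0.6 -0.1  0.3] gap 0.398 t 3.8
[135, 137, 138, 137, 134, 136, 135, 136, 136, 134, 137, 115, 76, 87, 95, 103, 104, 116, 116, 110, 103, 99, 86, 76, 61, 76, 84, 92, 90, 91, 87, 87, 84, 83, 82, 83, 86, 88, 88, 86, 89, 89, 86, 88, 89]
```

The picture shows the real fingertips some 25–30 mm behind the nominal TCP (row ≈252, where 221 was expected), so the fingers closed above the rod. I'll go 25 mm deeper and close again.

```bash
python3 -m handwheel '[1,-3,12,0,1,-3,25,0,1,-3,25,0,1,-3,25,0]' 0.6| tail -4
python3 -c "
from h import *
go(b2w(-130,0,25),YB)"
python3 -m handwheel '[0,0,0,0,0,0,0,0,0,0,0,0,0,0,0,0,0,0,0,0]' 1
python3 -c "
from h import *
go(b2w(-130,0,25),YB)"
```

```text
eef_rot: [-2.149, -2.291, 0.003]
wrist_force: [-0.7, 0.7, 0.1]
finger_gap: 0.405
gripper_force: 0.0
shift [0.2 1.4 0.6] twist -0.001 | pos [427.6 169.8  25.6] yaw 0.064 F [-0.7  0.7  0.1] gap 0.405 t 4.2
time: 4.57
position: [426.2, 170.1, 26.0]
eef_rot: [-2.147, -2.289, 0.004]
wrist_force: [-4.0, 0.9, 1.2]
finger_gap: 0.118
gripper_force: 58.4
shift [-0.2  2.8  1. ] twist -0.001 | pos [426.2 170.1  26. ] yaw 0.064 F [-4.   0.9  1.2] gap 0.118 t 4.6
```

```bash
sed -i 's/B=np.array(\[558.7/B=np.array([556.5/' h.py
python3 -m handwheel '[0,1,-22,0,0,4.5,-43.5,0,0,10,-65,0,0,17.5,-85.5,0,0,27,-105.5,0,0,38.5,-124,0,0,38.5,-124,0]'
python3 -c "
from h import *
s=telemetry.observe();print(w2b(s['position']))
for a in (.7,.8,.9,1,1.1,1.2,1.3,1.4,1.45,1.5): print(a,round(220*(np.cos(.6)-np.cos(a)),1),round(-220*(np.sin(a)-np.sin(.6)),1))"
```

```text
time: 5.15
position: [470.2, 172.7, 153.4]
eef_rot: [2.148, 2.287, 0.007]
wrist_force: [0.1, -1.8, -0.4]
finger_gap: 0.112
gripper_force: 59.8
[-86.54256976  -0.20803507 153.3534221 ]
0.7 13.3 -17.5
0.8 28.3 -33.6
0.9 44.8 -48.1
1 62.7 -60.9
1.1 81.8 -71.8
1.2 101.9 -80.8
1.3 122.7 -87.8
1.4 144.2 -92.6
1.45 155.1 -94.2
1.5 166.0 -95.2
```

```bash
python3 -m handwheel '[0,13,-17.5,0,0,28,-33.5,0,0,45,-48,0,0,63,-61,0,0,82,-72,0,0,102,-81,0,0,123,-88,0,0,144,-92.5,0,0,155,-94,0,0,155,-94,0]'
python3 - <<'E'
from h import *
s,i=snap('side','s5.png');print(w2b(s['position']),s['joint_pos'])
cv2.imwrite('pics/c5.png',cv2.resize(cv2.imread('pics/s5.png')[60:260,200:400],None,fx=2.5,fy=2.5))
E
```

```text
time: 5.98
position: [623.2, 181.5, 244.1]
eef_rot: [2.15, 2.288, 0.0]
wrist_force: [1.2, -3.2, 2.5]
finger_gap: 0.11
gripper_force: 61.3
[ 66.77954284  -1.30244893 244.05172794] [ 2.84286602e-01  5.49457153e-01  5.77984272e-01  1.59818103e+00
 -1.62866065e-03  1.79273735e+00]
```

View pics/c5.png

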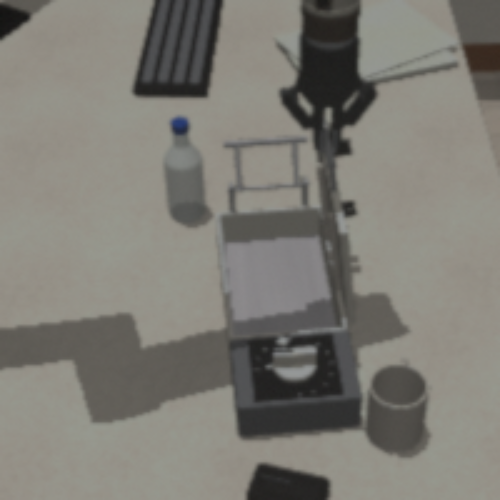

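The lid is open at about 1.47 rad with its catches on the outside, and the box is empty. I'll release the rod, rise, and fly to look over the mouse and stapler.

```bash
python3 -m handwheel '[0,0,0,0,0,0,0,0,0,0,0,0,0,0,-20,0,0,0,-60,0,0,0,-90,0,0,0,-90,0]' 0.5|tail -3
python3 -c "
from h import *
go([520,-230,340],0)"
```

```text
wrist_force: [0.3, 0.5, 1.8]
finger_gap: 0.497
gripper_force: 0.0
shift [-406.  -129.2   -0.9] twist 0.065 | pos [622.7 183.5 342. ] yaw 0.065 F [0.3 0.5 1.8] gap 0.497 t 6.6
```

```bash
python3 -m handwheel '[-406,-129,0,0.065,-406,-129,0,0.065,-406,-129,0,0.065,-406,-129,0,0.065,-406,-129,0,0.065,-406,-129,0,0.065,-406,-129,0,0.065,-406,-129,0,0.065,-406,-129,0,0.065,-406,-129,0,0.065]' 0|tail -3
python3 -m handwheel '[0,0,0,0,0,0,0,0,0,0,0,0]'|head -3
python3 - <<'E'
from h import *
s,i=snap('wrist','w6.png'); np.save('s6.npy',s,allow_pickle=True); go([520,-230,340],0,s); print(s['joint_pos'])
E
```

```text
wrist_force: [-0.3, -0.0, -0.7]
finger_gap: 1.0
gripper_force: 0.0
time: 7.7
position: [520.7, -221.5, 334.0]
eef_rot: [-2.223, -2.22, -0.001]
shift [-8.5 -0.7 -6. ] twist -0.001 | pos [ 520.7 -221.5  334. ] yaw -0.001 F [ 0.1 -0.2  1. ] gap 1.003 t 7.7
[-4.02593121e-01  3.75532235e-01  5.37037405e-01  1.73253601e+00
  7.87134326e-04  1.16961376e+00]
```

View pics/w6.png

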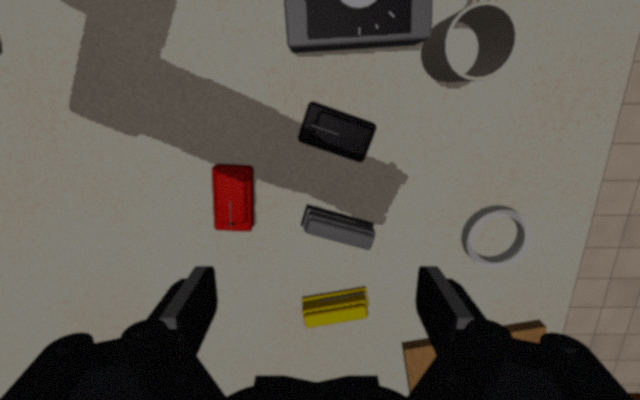

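Wrist view: black mouse centre (337,131), long axis about −18°. Grey stapler centre (339,228), about −18°. Red mouse (234,197) and yellow stapler (335,306) stay where they are. Mouse first.

```bash
python3 - <<'E'
from h import *
s=telemetry.observe();C=cam('wrist',s)
m=px2w(C,(337.5,131),18);st=px2w(C,(339,228),24);print('mouse',m,'stap',st)
def an(a,b,z): d=px2w(C,b,z)-px2w(C,a,z); return np.arctan2(d[1],d[0])
am=an((312,102),(376,124),30);as_=an((305,206),(375,227),37);print(am,as_)
go([*m[:2],120],am+np.pi/2,s)
E
```

```text
mouse [ 551.11226736 -196.70522938   18.        ] stap [ 555.71363077 -340.25373039   24.        ]
-0.3196173762129868 -0.3073513847684364
shift [ 23.9  30.1 214. ] twist -1.251 | pos [ 521.  -220.8  334. ] yaw 0.0 F [-0.3 -0.5 -0.9] gap 1.002 t 7.8
```

```bash
python3 -m handwheel '[24,30,210,-1.25,24,30,210,-1.25,24,30,210,-1.25,24,30,210,-1.25,24,30,210,-1.25,24,30,210,-1.25,24,30,210,-1.25,24,30,210,-1.25,24,30,210,-1.25,24,30,210,-1.25]' 0|tail -3
python3 -m handwheel '[0,0,0,-0.1,0,0,0,-0.1]'|head -3
python3 - <<'E'
from h import *
s,i=snap('wrist','w7.png');C=cam('wrist',s); go([551,-196.7,20],1.25,s); print(w2px(C,[551,-196.7,18]))
E
```

```text
wrist_force: [0.3, 0.1, 0.6]
finger_gap: 1.0
gripper_force: 0.0
time: 8.75
position: [551.6, -195.6, 124.1]
eef_rot: [0.34, 3.123, 0.0]
shift [  0.3  -1.2 104.1] twist 0.104 | pos [ 551.6 -195.6  124.1] yaw 1.354 F [-0.5  0.5 -0.5] gap 0.997 t 8.8
[315.87072566 187.88100599]
```

View pics/w7.png

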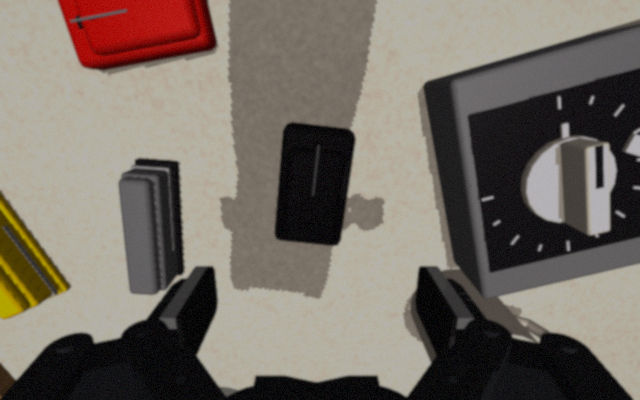

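The mouse is centred at (315,184), as predicted. It needs a twist of about +0.09. Descending in stages.

```bash
python3 -m handwheel '[0,-1,35,0.09,0,-1,70,0.09,0,-1,100,0.09,0,-1,100,0.09,0,-1,100,0.09]'|tail -4
python3 -m handwheel '[0,0,5,0,0,0,10,0,0,0,15,0,0,0,15,0]'|tail -8
python3 - <<'E'
from h import *
go([551,-196.7,0],1.27); s,i=snap('wrist','w8.png')
E
```

```text
eef_rot: [-0.487, -3.099, -0.002]
wrist_force: [-0.0, -0.2, 0.4]
finger_gap: 1.003
gripper_force: 0.0
time: 9.55
position: [551.0, -198.9, 9.3]
eef_rot: [0.488, 3.103, -0.0]
wrist_force: [-0.5, -0.2, 0.2]
finger_gap: 1.001
gripper_force: 0.0
shift [0.7 2.1 9.3] twist -0.011 | pos [ 551.  -198.9    9.3] yaw 1.259 F [-0.5 -0.2  0.2] gap 1.001 t 9.6
```

View pics/w8.png

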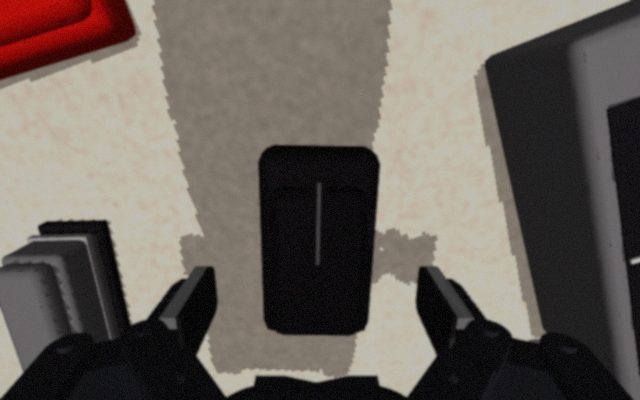

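```bash
python3 -m handwheel '[0,0,5,0,0,0,10,0,0,0,18,0,0,0,18,0]'|sed -n '2p;4p'
python3 -m handwheel '[0,0,4,0,0,0,8,0,0,0,8,0]'|sed -n '2p;4p'
python3 -m handwheel '[0,0,4,0,0,0,8,0,0,0,8,0]'|sed -n '2p;4p'
```

```text
position: [549.3, -198.4, -10.9]
wrist_force: [-0.2, -1.4, -0.6]
position: [550.1, -198.6, -18.0]
wrist_force: [0.4, 0.1, -0.5]
position: [550.2, -198.7, -25.9]
wrist_force: [-0.1, -0.4, -0.4]
```

```bash
python3 -m handwheel '[0,0,3,0,0,0,3,0,0,0,3,0,0,0,3,0,0,0,3,0,0,0,3,0]' 1|sed -n '2,6p'
```

```text
position: [550.9, -198.9, -27.8]
eef_rot: [0.488, 3.103, -0.0]
wrist_force: [1.1, -0.7, 1.3]
finger_gap: 0.666
gripper_force: 66.2
```

```bash
python3 -m handwheel '[0,0,-40,0,0,0,-80,0,0,0,-120,0,0,0,-150,0,0,0,-150,0]' |sed -n '2,6p'
python3 -c "
from h import *
go(b2w(-15,-60,122),YB+np.pi/2)"
```

```text
position: [555.3, -200.5, 129.9]
eef_rot: [0.486, 3.09, -0.004]
wrist_force: [1.3, -0.2, -0.8]
finger_gap: 0.669
gripper_force: 65.9
shift [107.1 299.8   6.3] twist -0.377 | pos [ 555.3 -200.5  129.9] yaw 1.259 F [ 1.3 -0.2 -0.8] gap 0.669 t 11.3
```

```bash
python3 -m handwheel '[107,300,0,-0.38,107,300,0,-0.38,107,300,0,-0.38,107,300,0,-0.38,107,300,0,-0.38,107,300,0,-0.38,107,300,0,-0.38,107,300,0,-0.38,107,300,0,-0.38,107,300,0,-0.38]' |sed -n '2,6p'
python3 -m handwheel '[0,0,0,0,0,0,0,0]' |sed -n '2,6p'
python3 -c "
from h import *
go(b2w(-15,-60,-20),YB+np.pi/2)"
```

```text
position: [540.1, 121.0, 121.1]
eef_rot: [0.113, -3.138, 0.001]
wrist_force: [0.3, -0.0, -1.9]
finger_gap: 0.664
gripper_force: 65.8
position: [540.7, 118.2, 121.6]
eef_rot: [0.105, -3.139, 0.001]
wrist_force: [-0.5, -1.0, -1.3]
finger_gap: 0.663
gripper_force: 65.8
shift [ -4.8  -0.8 141.6] twist 0.002 | pos [540.7 118.2 121.6] yaw 1.637 F [-0.5 -1.  -1.3] gap 0.663 t 12.3
```

```bash
python3 -m handwheel '[-5,-1,40,0,-5,-1,80,0,-5,-1,115,0,-5,-1,130,0,-5,-1,139,0,-5,-1,139,0,-5,-1,139,0]' |sed -n '2,6p'
python3 -m handwheel '[0,0,2,0,0,0,2,0]' |sed -n '2,4p'
```

```text
position: [546.7, 118.0, -16.5]
eef_rot: [-0.105, 3.139, 0.0]
wrist_force: [-0.1, 0.5, -0.2]
finger_gap: 0.661
gripper_force: 65.8
position: [547.7, 118.9, -17.3]
eef_rot: [-0.106, 3.136, 0.001]
wrist_force: [0.3, -0.2, 0.2]
```

```bash
python3 -m handwheel '[0,0,3,0,0,0,3,0,0,0,3,0]' |sed -n '2,4p'
python3 -m handwheel '[0,0,0,0,0,0,0,0,0,0,0,0,0,0,0,0,0,0,-40,0,0,0,-80,0,0,0,-120,0,0,0,-160,0,0,0,-190,0,0,0,-190,0]' 0|sed -n '2,6p'
python3 - <<'E'
from h import *
s,i=snap('wrist','w9.png'); go([520,-280,172],1.26,s)
C=cam('wrist',s); print(w2px(C,b2w(-15,-60,24)))
E
```

```text
position: [546.2, 119.0, -21.5]
eef_rot: [-0.107, 3.139, 0.0]
wrist_force: [0.5, 0.8, -1.6]
position: [550.5, 119.9, 176.2]
eef_rot: [-0.107, 3.126, 0.004]
wrist_force: [1.4, 0.6, 0.7]
finger_gap: 1.0
gripper_force: 0.0
shift [  57.8 -396.8    2.5] twist 0.379 | pos [550.5 119.9 176.2] yaw 1.639 F [1.4 0.6 0.7] gap 1.0 t 14.2
[315.09312764 168.38261987]
```

View pics/w9.png

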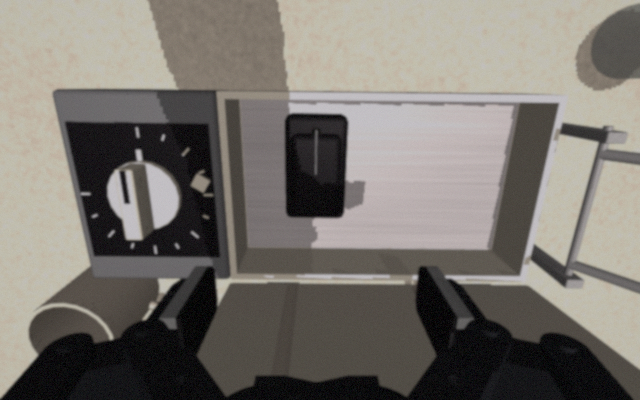

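The mouse lies flat on the floor at (316,165), the diamond is at (201,182) and the dial centre at (143,195). Now the stapler.

```bash
python3 -c "
from h import *
go([555.7,-340,176],1.263)"
python3 -m handwheel '[26,-459,0,0.375,26,-459,0,0.375,26,-459,0,0.375,26,-459,0,0.375,26,-459,0,0.375,26,-459,0,0.375,26,-459,0,0.375,26,-459,0,0.375,26,-459,0,0.375,26,-459,0,0.375]' 0|sed -n '2p'
python3 - <<'E'
from h import *
go([555.7,-340,100],1.263)
E
```

```text
shift [  24.6 -458.9   -4.2] twist 0.376 | pos [549.  119.5 172.7] yaw 1.639 F [ 0.1 -0.2 -0.2] gap 1.001 t 14.2
position: [549.6, -299.4, 166.1]
shift [-18.3 -36.9  66. ] twist 0.001 | pos [ 549.6 -299.4  166.1] yaw 1.264 F [1.3 0.9 0.4] gap 0.999 t 15.1
```

```bash
python3 -m handwheel '[-18,-37,50,0,-18,-37,50,0,-18,-37,50,0,-18,-37,50,0]' 0.2|sed -n '2p'
python3 - <<'E'
from h import *
s,i=snap('wrist','w10.png');C=cam('wrist',s); go([555.7,-340,0],1.263,s); print(w2px(C,[555.7,-340.2,24]))
cv2.imwrite('pics/w10.png',cv2.convertScaleAbs(cv2.imread('pics/w10.png'),alpha=1.3))
E
```

```text
position: [554.6, -338.0, 114.4]
shift [ -2.4  -1.8 114.4] twist -0.001 | pos [ 554.6 -338.   114.4] yaw 1.262 F [1.  0.2 0.7] gap 0.801 t 15.4
[314.92353911 196.23139097]
```

View pics/w10.png

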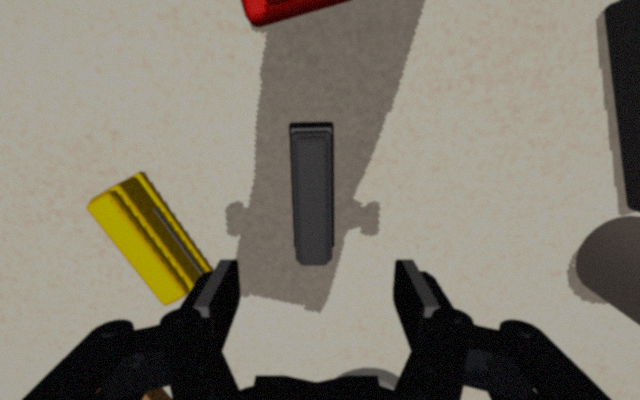

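The stapler's centre is at (312,194), upright in the view with the yellow one clear. Descending.

```bash
python3 -m handwheel '[-1.5,-3,40,-0.02,-1.5,-3,80,-0.02,-1.5,-3,110,-0.02,-1.5,-3,120,-0.02,-1.5,-3,130,-0.02,-1.5,-3,130,-0.02]'|sed -n '2p;4p'
python3 -m handwheel '[0,0,5,0,0,0,10,0,0,0,10,0]'|sed -n '2p;4p'
python3 -m handwheel '[0,0,0,0,0,0,0,0,0,0,0,0,0,0,0,0,0,0,0,0]' 1|sed -n '2,6p'
```

```text
position: [557.6, -340.7, -12.2]
wrist_force: [0.9, -0.4, 1.0]
position: [558.2, -342.2, -21.0]
wrist_force: [-0.5, 0.2, 0.5]
position: [558.0, -342.3, -21.1]
eef_rot: [0.449, 3.108, -0.001]
wrist_force: [-0.4, 0.3, 3.6]
finger_gap: 0.339
gripper_force: 61.5
```

```bash
python3 -m handwheel '[0,0,-40,0,0,0,-80,0,0,0,-120,0,0,0,-150,0,0,0,-150,0]' |sed -n '2,6p'
python3 -c "
from h import *
go(b2w(-15,45,130),YB+np.pi/2)"
```

```text
position: [561.2, -344.3, 136.6]
eef_rot: [0.447, 3.097, -0.009]
wrist_force: [1.8, -0.9, -1.2]
finger_gap: 0.342
gripper_force: 61.1
shift [182.1 537.2   2.2] twist -0.352 | pos [ 561.2 -344.3  136.6] yaw 1.284 F [ 1.8 -0.9 -1.2] gap 0.342 t 17.0
```

```bash
python3 -m handwheel '[182,537,0,-0.35,182,537,0,-0.35,182,537,0,-0.35,182,537,0,-0.35,182,537,0,-0.35,182,537,0,-0.35,182,537,0,-0.35,182,537,0,-0.35,182,537,0,-0.35,182,537,0,-0.35]' |sed -n '2,6p'
python3 -c "
from h import *
go(b2w(-15,45,130),YB+np.pi/2)"
```

```text
position: [539.5, 76.3, 127.1]
eef_rot: [0.099, -3.139, 0.0]
wrist_force: [0.9, -0.2, -1.2]
finger_gap: 0.339
gripper_force: 61.0
shift [ -8.3 145.9  -2.9] twist -0.002 | pos [539.5  76.3 127.1] yaw 1.634 F [ 0.9 -0.2 -1.2] gap 0.339 t 17.9
```

```bash
python3 -m handwheel '[-6,146,0,0,-6,146,0,0,-6,146,0,0,-6,146,0,0,-6,146,0,0,-6,146,0,0]' |sed -n '2,6p'
python3 - <<'E'
from h import *
s,i=snap('wrist','w11.png'); go(b2w(-15,45,-10),YB+np.pi/2,s)
E
```

```text
position: [536.4, 221.7, 126.7]
eef_rot: [0.104, -3.138, 0.002]
wrist_force: [-1.1, -1.3, -2.2]
finger_gap: 0.341
gripper_force: 60.9
shift [ -2.5   0.7 136.7] twist 0.001 | pos [536.4 221.7 126.7] yaw 1.637 F [-1.1 -1.3 -2.2] gap 0.341 t 18.4
```

View pics/w11.png

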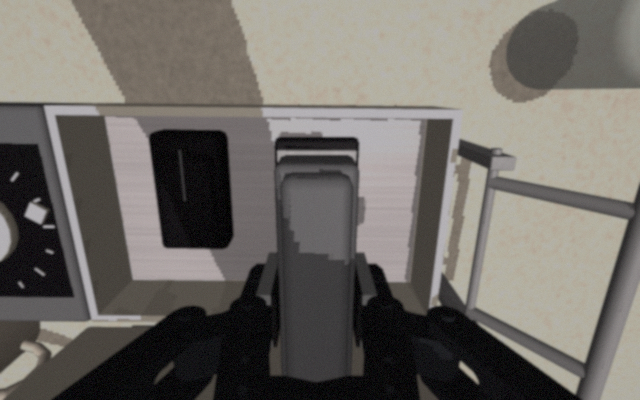

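The stapler is held straight over clear floor, beside the mouse. Lowering.

```bash
python3 -m handwheel '[-3,1,40,0,-3,1,80,0,-3,1,115,0,-3,1,130,0,-3,1,138,0,-3,1,138,0,-3,1,138,0]' |sed -n '2p;4,6p'
python3 -m handwheel '[0,0,3,0,0,0,3,0,0,0,3,0]' |sed -n '2p;4,5p'
```

```text
position: [541.1, 220.9, -9.4]
wrist_force: [-0.0, 0.9, -2.0]
finger_gap: 0.338
gripper_force: 60.9
position: [541.5, 222.1, -11.6]
wrist_force: [-1.0, -0.5, -2.3]
finger_gap: 0.337
```

```bash
python3 -m handwheel '[0,0,3,0,0,0,4,0,0,0,4,0]' |sed -n '2p;4,5p'
python3 -m handwheel '[0,0,0,0,0,0,0,0,0,0,0,0,0,0,0,0,0,0,-40,0,0,0,-80,0,0,0,-120,0,0,0,-160,0,0,0,-200,0,0,0,-240,0]' 0.4|sed -n '2,6p'
python3 - <<'E'
from h import *
s,i=snap('wrist','w12.png');C=cam('wrist',s); go(b2w(78,0,330),YB,s)
g=cv2.cvtColor(i,cv2.COLOR_RGB2GRAY)
a,b=w2px(C,b2w(-70,130,6)),w2px(C,b2w(60,-130,6)); print(a,b)
x0,x1=sorted((int(a[0]),int(b[0])));y0,y1=sorted((int(a[1]),int(b[1])));m=np.zeros_like(g)
m[max(y0,0):y1,max(x0,0):x1]=(g[max(y0,0):y1,max(x0,0):x1]<80)*255
n,l,st,ce=cv2.connectedComponentsWithStats(m)
for k in range(1,n):
    if st[k,4]>300: print(st[k],ce[k],w2b(px2w(C,ce[k],24)))
E
```

```text
position: [541.7, 222.4, -15.1]
wrist_force: [-0.2, -0.3, 5.0]
finger_gap: 0.34
position: [539.9, 221.6, 224.9]
eef_rot: [0.099, -3.14, 0.0]
wrist_force: [1.1, 0.8, -0.0]
finger_gap: 0.599
gripper_force: 0.0
shift [ -91.8  -43.9 -105.1] twist 1.569 | pos [539.9 221.6 224.9] yaw 1.634 F [ 1.1  0.8 -0. ] gap 0.599 t 20.3
[395.05767499 111.7693172 ] [174.3767748  222.34412302]
[ 191  117   62   93 5126] [222.80335544 161.63363246] [-18.2792677 -59.6975448  24.       ]
[ 301  118   32   99 1722] [315.66434379 177.1504065 ] [-0.56939039 42.3376276  24.        ]
```

Both are flat on the floor: mouse at box (−18,−60), stapler near (−1,42). Now I regrip the rod and shut the lid.

```bash
python3 -m handwheel '[0,0,-40,0,0,0,-80,0,0,0,-120,0,0,0,-120,0.12,0,0,-120,0.24,0,0,-120,0.36,0,0,-120,0.48,0,0,-120,0.6,0,0,-120,0.72,0,0,-120,0.84]' 0.5|sed -n '2p'
python3 -m handwheel '[0,0,0,0.125,0,0,0,0.25,0,0,0,0.375,0,0,0,0.5,0,0,0,0.625,0,0,0,0.73,0,0,0,0.73]' |sed -n '2p'
python3 -c "
from h import *
go(b2w(66.8,0,244),YB)"
```

```text
position: [540.4, 221.8, 342.5]
position: [540.4, 221.8, 342.5]
shift [-44.   80.2  98.4] twist -0.003 | pos [540.4 221.8 342.5] yaw 0.062 F [-0.3 -0.1 -0. ] gap 0.499 t 21.8
```

```bash
python3 -m handwheel '[-44,80,0,0,-44,80,0,0,-44,80,0,0,-44,80,0,0,-44,80,0,0]' |sed -n '2p'
python3 -c "
from h import *
go(b2w(66.8,0,244),YB)"
```

```text
position: [623.3, 182.7, 341.6]
shift [ 0.1  0.1 97.6] twist -0.0 | pos [623.3 182.7 341.6] yaw 0.065 F [ 0.1 -0.1 -0. ] gap 0.501 t 22.2
```

```bash
python3 -m handwheel '[0,0,35,0,0,0,70,0,0,0,85,0,0,0,97,0,0,0,97,0]' |sed -n '2p;4p'
python3 -m handwheel '[0,0,0,0,0,0,0,0,0,0,0,0,0,0,0,0,0,0,0,0]' 1|sed -n '2p;4,6p'
python3 -c "
for a in (1.4,1.3,1.2,1.1,1.0,.9,.8,.7,.6,.5,.4,.3,.2,.1,.05,0):
  import numpy as np; print(a,round(220*(np.cos(1.46)-np.cos(a)),1),round(220*(np.sin(1.46)-np.sin(a)),1))"
```

```text
position: [620.0, 183.5, 243.9]
wrist_force: [0.6, -0.6, -0.7]
position: [623.3, 183.8, 248.7]
wrist_force: [-2.6, 0.2, 5.1]
finger_gap: 0.108
gripper_force: 58.9
1.4 -13.1 1.9
1.3 -34.5 6.7
1.2 -55.4 13.6
1.1 -75.5 22.6
1.0 -94.5 33.5
0.9 -112.4 46.3
0.8 -129.0 60.8
0.7 -143.9 76.9
0.6 -157.2 94.4
0.5 -168.7 113.2
0.4 -178.3 133.0
0.3 -185.8 153.6
0.2 -191.3 174.9
0.1 -194.6 196.7
0.05 -195.4 207.7
0 -195.7 218.7
```

```bash
python3 -m handwheel '[0,-13,2,0,0,-34.5,6.5,0,0,-55.5,13.5,0,0,-75.5,22.5,0,0,-94.5,33.5,0,0,-112.5,46,0,0,-129,61,0,0,-144,77,0,0,-157,94.5,0,0,-157,94.5,0]' |sed -n '2p;4,6p'
python3 -c "
from h import *
print(w2b(telemetry.observe()['position']))
for a in (.5,.4,.3,.2,.1,0,-.02): print(a,round(220*(np.cos(.6)-np.cos(a)),1),round(220*(np.sin(.6)-np.sin(a)),1))"
```

```text
position: [464.2, 174.6, 150.0]
wrist_force: [-0.5, 5.1, -3.3]
finger_gap: 0.109
gripper_force: 65.7
[-92.34883143   2.07156525 149.97662687]
0.5 -11.5 18.7
0.4 -21.1 38.5
0.3 -28.6 59.2
0.2 -34.0 80.5
0.1 -37.3 102.3
0 -38.4 124.2
-0.02 -38.4 128.6
```

```bash
python3 -m handwheel '[0,-11.5,18.5,0,0,-21,38.5,0,0,-28.5,59,0,0,-34,80.5,0,0,-37,102,0,0,-38.5,118,0,0,-38.5,123,0,0,-38.5,125,0,0,-38.5,125,0]' |sed -n '2p;4,6p'
python3 -c "
from h import *
print(w2b(telemetry.observe()['position']))"
```

```text
position: [426.2, 172.4, 26.2]
wrist_force: [-5.7, 5.4, -1.4]
finger_gap: 0.111
gripper_force: 70.7
[-130.41111434    2.35568701   26.17530087]
```

```bash
python3 -m handwheel '[0,0,2,0,0,0,4,0,0,0,4,0]' |sed -n '2p;4,6p'
python3 -m handwheel '[0,0,0,0,0,0,0,0,0,0,0,0,0,0,0,0,0,0,-40,0,0,0,-80,0,0,0,-120,0,0,0,-160,0,0,0,-200,0]' 0.6|sed -n '2p;4,6p'
python3 - <<'E'
from h import *
s,i=snap('wrist','w13.png')
for n in('side','scene'): snap(n,n+'13.png')
C=cam('wrist',s);go(b2w(0,147,330),YB,s)
# rod length check: rod ends expected
print([w2px(C,b2w(-130,y,68)).round(1).tolist() for y in(-55,0,55)])
g=cv2.cvtColor(i,cv2.COLOR_RGB2GRAY); 
for y in(20,30,40): 
    u=w2px(C,b2w(-130,y,68)).astype(int); print(u,g[u[1],u[0]-24:u[0]+24:2].tolist())
E
```

```text
position: [426.0, 172.5, 22.5]
wrist_force: [-5.5, 5.6, -0.7]
finger_gap: 0.107
gripper_force: 72.4
position: [427.9, 170.1, 224.8]
wrist_force: [1.6, 0.8, -1.3]
finger_gap: 0.4
gripper_force: 0.0
shift [ 147.2  128.8 -105.1] twist -0.001 | pos [427.9 170.1 224.8] yaw 0.064 F [ 1.6  0.8 -1.3] gap 0.4 t 25.6
[[314.8, 225.9], [314.6, 173.7], [314.5, 116.1]]
[314 153] [127, 126, 124, 127, 126, 125, 129, 126, 128, 98, 83, 99, 112, 101, 86, 66, 79, 89, 120, 126, 127, 126, 124, 127]
[314 143] [128, 127, 127, 124, 125, 127, 126, 125, 123, 100, 85, 101, 115, 104, 84, 70, 81, 84, 111, 124, 124, 124, 122, 125]
[314 132] [127, 127, 124, 123, 127, 127, 125, 127, 126, 100, 86, 102, 116, 102, 83, 71, 79, 78, 103, 127, 125, 126, 126, 126]
```

```bash
python3 - <<'E'
from h import *
g=cv2.cvtColor(cv2.imread('pics/w13.png'),cv2.COLOR_BGR2GRAY)
print('up',g[104:126,313].tolist());print('dn',g[214:238,313].tolist())
for n,box in(('side',(150,205,262,345)),('scene',(185,225,335,420))):
    a,b=[cv2.imread(f'pics/{n}{k}.png').astype(np.float32)[box[0]:box[1],box[2]:box[3]] for k in(0,13)]
    ga,gb=[cv2.createCLAHE(2).apply(cv2.cvtColor(q.astype(np.uint8),6)).astype(np.float32) for q in(a,b)]
    print(n,'absdiff',abs(a-b).mean(),'shift',cv2.phaseCorrelate(ga,gb))
E
```

```text
up [126, 127, 128, 126, 127, 125, 127, 126, 127, 120, 103, 101, 107, 110, 112, 111, 109, 108, 107, 110, 112, 113]
dn [66, 64, 63, 65, 68, 66, 64, 62, 63, 65, 67, 68, 68, 70, 74, 77, 76, 77, 79, 80, 81, 80, 79, 77]
side absdiff 9.718072 shift ((-0.09837818022253231, 0.23210197440649338), 0.7243461495858652)
scene absdiff 22.201471 shift ((0.1565785520511156, 1.104204709411455), 0.6672416324085659)
```

I'll make sure the lid is shut by pressing its front edge lightly with closed fingertips.

```bash
python3 -m handwheel '[0,60,0,0,0,60,0,0,0,60,40,0,0,60,80,0,0,60,120,0,0,60,150,0,0,60,160,0,0,60,160,0]' 1|sed -n '2p;4,5p'
for i in 1 2; do python3 -m handwheel '[0,0,4,0,0,0,8,0,0,0,8,0]'|sed -n '2p;4p'; done
```

```text
position: [484.4, 172.9, 58.6]
wrist_force: [0.4, -0.3, 0.7]
finger_gap: 0.004
position: [489.1, 174.7, 55.8]
wrist_force: [0.7, -0.8, -0.5]
position: [487.8, 174.3, 46.4]
wrist_force: [0.1, -0.2, -0.3]
```

```bash
for i in 1 2 3 4 5; do python3 -m handwheel '[0,0,2,0,0,0,3,0]'|sed -n '2p;4p'; done
```

```text
position: [487.9, 174.4, 43.5]
wrist_force: [0.1, 0.2, 0.4]
position: [488.0, 174.4, 42.3]
wrist_force: [-6.2, -1.9, 19.9]
position: [488.2, 174.5, 42.1]
wrist_force: [-12.4, -4.0, 38.1]
position: [488.4, 174.5, 42.0]
wrist_force: [-17.9, -6.1, 57.2]
position: [488.5, 174.6, 41.8]
wrist_force: [-24.6, -8.6, 75.5]
```

Contact was stiff at TCP z = 42, so the lid is shut, and the shut fingertips are 32 mm behind the nominal TCP. I'll back off and work out the latch angle.

```bash
python3 -m handwheel '[0,0,-40,0,0,0,-80,0,0,0,-120,0,0,0,-160,0,0,0,-200,0,0,0,-230,0,0,0,-230,0]'|sed -n '2p;4p'
python3 - <<'E'
from h import *
from scipy.optimize import minimize_scalar as ms
P=lambda a:b2w(0,147+70*np.cos(a),100+70*np.sin(a))
s=dict(position=[418.105,189.490,396.180],eef_rot=[-2.05330614,-2.376286,2.35672203e-03])
for n,C,u in(('w1',cam('wrist',s),(461,13)),('side',cam('side'),(306.7,116))):
    r=ms(lambda a:np.linalg.norm(w2px(C,P(a))-u),bounds=(.5,2.5),method='bounded'); print(n,r.x,r.fun,P(r.x))
go(b2w(0,147,260),YB)
E
```

```text
position: [491.2, 175.5, 269.2]
wrist_force: [0.6, 1.0, 0.1]
w1 0.9511140535491989 3.7232038505847096 [544.31105402 365.75807754 156.98441182]
side 0.981774175820705 0.6832744987714305 [544.42576206 363.99582462 158.20390232]
shift [145.7  65.1  10.6] twist -0.001 | pos [491.2 175.5 269.2] yaw 0.064 F [0.6 1.  0.1] gap 0.001 t 28.4
```

```bash
python3 -m handwheel '[195,65,10,-1.57,195,65,10,-1.57,195,65,10,-1.57,195,65,10,-1.57,195,65,10,-1.57,195,65,10,-1.57,195,65,10,-1.57,195,65,10,-1.57,195,65,10,-1.57,195,65,10,-1.57]' 0.45|sed -n '2p'
python3 -c "
from h import *
go(b2w(0,187,230),YB+np.pi/2)"
```

```text
position: [540.0, 373.3, 250.1]
shift [-6.2 -6.8 20.1] twist -0.315 | pos [540.  373.3 250.1] yaw 1.321 F [-0.4 -0.3 -0.4] gap 0.554 t 29.2
```

```bash
python3 -m handwheel '[-6,-6.5,20,-0.315,-6,-6.5,20,-0.315,-6,-6.5,20,-0.315,-6,-6.5,20,-0.315]'|sed -n '2p'
python3 - <<'E'
from h import *
s,i=snap('wrist','w14.png');C=cam('wrist',s);go(b2w(0,187,115),YB+np.pi/2,s)
g=cv2.cvtColor(i,cv2.COLOR_RGB2GRAY)
u=w2px(C,b2w(0,187,157));print('pred',u,'bar ends',w2px(C,b2w(-45,187,157)),w2px(C,b2w(45,187,157)))
for x in(-30,-20,-10,0):
    v=w2px(C,b2w(x,187,157)).astype(int); print(v,g[v[1],v[0]-50:v[0]+50:2].tolist())
E
```

```text
position: [544.0, 364.9, 230.1]
shift [ -0.5   0.3 115.1] twist -0.006 | pos [544.  364.9 230.1] yaw 1.63 F [ 0.  -0.5  0.8] gap 0.547 t 29.5
pred [318.02028702 201.0315303 ] bar ends [317.72198908 140.72165921] [318.28867923 255.29506366]
[317 161] [87, 69, 55, 74, 84, 60, 70, 98, 114, 108, 107, 116, 123, 121, 123, 120, 124, 124, 107, 78, 81, 81, 106, 119, 78, 80, 94, 103, 99, 84, 82, 113, 119, 120, 124, 122, 124, 124, 123, 122, 120, 123, 122, 121, 121, 125, 120, 120, 121, 121]
[317 175] [90, 75, 57, 58, 55, 42, 63, 81, 80, 81, 82, 80, 79, 78, 80, 79, 78, 78, 79, 80, 78, 81, 84, 83, 69, 83, 94, 99, 93, 83, 83, 108, 112, 109, 111, 122, 123, 122, 125, 125, 123, 123, 123, 122, 124, 121, 119, 119, 123, 126]
[317 188] [90, 78, 63, 59, 62, 49, 60, 76, 81, 81, 79, 75, 76, 77, 80, 82, 80, 81, 81, 81, 76, 78, 81, 78, 71, 83, 95, 101, 93, 83, 67, 76, 79, 75, 78, 76, 82, 79, 81, 101, 121, 122, 122, 125, 120, 123, 123, 119, 119, 122]
[318 201] [89, 76, 54, 58, 58, 43, 65, 79, 78, 80, 80, 82, 81, 78, 80, 80, 78, 81, 79, 80, 83, 81, 77, 66, 53, 57, 66, 58, 54, 61, 104, 124, 121, 121, 115, 115, 117, 118, 121, 121, 124, 123, 119, 122, 121, 123, 120, 121, 122, 124]
```

```bash
python3 -m handwheel '[0,3,40,0,0,3,80,0,0,3,105,0,0,3,117,0,0,3,117,0]'|sed -n '2p;4p'
python3 -m handwheel '[0,0,0,0,0,0,0,0,0,0,0,0,0,0,0,0,0,0,0,0]' 1|sed -n '2p;4,6p'
python3 - <<'E'
from h import *
s=telemetry.observe();p=w2b(s['position']);print(p)
a0=np.arctan2(p[2]+42-100,147-p[1]);print(a0)
for a in (2.0,1.8,1.6,1.4,1.2,1,.8,.6,.4,.2,.1,0): print(a,round(70*(np.cos(a0)-np.cos(a)),1),round(70*(np.sin(a0)-np.sin(a)),1))
E
```

```text
position: [541.6, 366.7, 109.7]
wrist_force: [-1.1, -0.4, 0.1]
position: [545.5, 369.1, 116.8]
wrist_force: [0.8, 1.3, 4.3]
finger_gap: 0.089
gripper_force: 58.9
[  1.36722973 190.96341077 116.77116703]
2.2130443313646233
2.0 -12.8 -7.6
1.8 -26.0 -12.1
1.6 -39.9 -13.9
1.4 -53.8 -12.9
1.2 -67.3 -9.2
1 -79.8 -2.9
0.8 -90.7 5.8
0.6 -99.7 16.5
0.4 -106.4 28.8
0.2 -110.5 42.1
0.1 -111.6 49.1
0 -111.9 56.1
```

```bash
python3 -m handwheel '[0,-13,-7.5,0,0,-26,-12,0,0,-40,-14,0,0,-54,-13,0,0,-67.5,-9,0,0,-80,-3,0,0,-80,-3,0]'|sed -n '2p;4,6p'
python3 - <<'E'
from h import *
s=telemetry.observe();p=w2b(s['position']);print(p)
for a in (.8,.6,.4,.2,.1,0): print(a,round(70*(np.cos(1)-np.cos(a)),1),round(70*(np.sin(1)-np.sin(a)),1))
E
```

```text
position: [550.9, 288.2, 119.8]
wrist_force: [1.6, 0.3, 4.9]
finger_gap: 0.084
gripper_force: 62.5
[  1.54872992 109.78268184 119.80134677]
0.8 -10.9 8.7
0.6 -20.0 19.4
0.4 -26.7 31.6
0.2 -30.8 45.0
0.1 -31.8 51.9
0 -32.2 58.9
```

```bash
python3 -m handwheel '[0,-11,8.5,0,0,-20,19.5,0,0,-26.5,31.5,0,0,-31,45,0,0,-32,52,0,0,-32,58,0,0,-32,61,0,0,-32,61,0]'|sed -n '2p;4,6p'
python3 -m handwheel '[0,0,2,0,0,0,3,0,0,0,3,0]'|sed -n '2p;4,6p'
```

```text
position: [554.7, 257.3, 62.3]
wrist_force: [-1.1, -1.3, 19.2]
finger_gap: 0.085
gripper_force: 62.9
position: [554.8, 257.4, 62.0]
wrist_force: [-6.5, -3.4, 32.5]
finger_gap: 0.085
gripper_force: 64.3
```

```bash
python3 -m handwheel '[0,0,-5,0,0,0,-5,0,0,0,-5,0,0,0,-5,0,0,0,-40,0,0,0,-80,0,0,0,-120,0,0,0,-160,0,0,0,-160,0]' 0.5|sed -n '2p;4,6p'
python3 - <<'E'
from h import *
s,i=snap('wrist','w15.png');C=cam('wrist',s)
g=cv2.cvtColor(i,cv2.COLOR_RGB2GRAY)
for a in(0,.1,.2):print('bar pred col',a,w2px(C,b2w(-30,147-70*np.cos(a),100+70*np.sin(a))), 'ends rows',w2px(C,b2w(-45,147-70*np.cos(a),100+70*np.sin(a))))
for x in(-30,-20,0):
    v=w2px(C,b2w(x,77,100)).astype(int); print(v,g[v[1],v[0]-30:v[0]+30:2].tolist())
go(b2w(0,-205.5,190),YB+np.pi/2,s)
E
```

```text
position: [554.2, 258.1, 221.8]
wrist_force: [0.0, 0.1, 1.3]
finger_gap: 0.495
gripper_force: 0.0
bar pred col 0 [313.54307956 145.02311204] ends rows [313.37430428 127.14131592]
bar pred col 0.1 [313.93670393 146.36777524] ends rows [313.77060319 128.09066971]
bar pred col 0.2 [315.20269444 147.75467149] ends rows [315.05445268 129.06860513]
[313 145] [121, 123, 121, 123, 121, 124, 122, 123, 122, 121, 121, 110, 88, 70, 77, 94, 106, 93, 81, 106, 120, 122, 122, 120, 120, 121, 124, 123, 122, 122]
[313 156] [105, 120, 121, 124, 119, 124, 123, 125, 122, 124, 121, 119, 106, 74, 78, 92, 100, 91, 79, 103, 120, 119, 124, 122, 124, 121, 124, 120, 121, 124]
[313 179] [84, 86, 89, 90, 87, 84, 86, 84, 89, 86, 90, 87, 83, 66, 62, 88, 98, 90, 76, 99, 120, 120, 119, 124, 122, 123, 121, 119, 122, 121]
shift [   1.3 -285.2   30.4] twist -0.007 | pos [554.2 258.1 221.8] yaw 1.629 F [0.  0.1 1.3] gap 0.495 t 32.7
```

```bash
python3 -m handwheel '[0,0,0,0,0,0,0,0,0,0,40,0,0,0,80,0,0,0,115,0,0,0,130,0,0,0,140,0,0,0,140,0,0,0,140,0]' 1|sed -n '2p;4,5p'
for i in 1 2 3 4; do python3 -m handwheel '[0,0,2,0,0,0,2,0]'|sed -n '2p;4p'; done
```

```text
position: [547.7, 255.1, 73.1]
wrist_force: [-6.6, -2.7, 11.9]
finger_gap: 0.003
position: [547.8, 255.1, 72.9]
wrist_force: [-9.5, -4.4, 19.7]
position: [547.9, 255.2, 72.7]
wrist_force: [-12.4, -5.7, 27.4]
position: [548.0, 255.3, 72.5]
wrist_force: [-15.4, -6.6, 34.3]
position: [548.1, 255.3, 72.3]
wrist_force: [-17.7, -7.6, 42.7]
```

Contact came exactly at the seated height, so the latch is home. On to the dial: fly over it and measure numerically.

```bash
python3 -m handwheel '[0,0,-40,0,0,0,-80,0,0,0,-120,0,0,-140,-150,0,0,-280,-150,0,0,-280,-150,0,0,-280,-150,0,0,-280,-150,0,0,-280,-150,0,0,-280,-150,0]' 0.5|sed -n '2p;4p'
python3 -m handwheel '[0,0,0,0,0,0,0,0]'|sed -n '2p'
python3 - <<'E'
from h import *
s,i=snap('wrist','w16.png');C=cam('wrist',s);go(b2w(0,-205.5,190),YB+np.pi/2,s)
g=cv2.cvtColor(i,cv2.COLOR_RGB2GRAY)
c=w2px(C,b2w(0,-205.5,70)).astype(int);print('centre pred',c)
m=(g>75).astype(np.uint8)
n,l,st,ce=cv2.connectedComponentsWithStats(m,connectivity=4)
for k in range(1,n):
    if 6<st[k,4]<20000 and np.linalg.norm(ce[k]-c)<130: print(st[k],ce[k].round(1),w2b(px2w(C,ce[k],66)).round(1)[:2],g[l==k].mean().round())
E
```

```text
position: [565.7, -26.1, 213.8]
wrist_force: [0.1, 1.0, 0.5]
position: [566.1, -25.0, 213.7]
shift [-3.8 -1.8 23.7] twist -0.011 | pos [566.1 -25.  213.7] yaw 1.625 F [ 0.   1.  -0.3] gap 0.502 t 35.1
centre pred [315 182]
[337 126   4   5  15] [338.5 127.9] [ -50.  -183.8] 93.0
[354 137   7   7  28] [357.  140.1] [ -38.7 -166.6] 94.0
[ 286  139   63   80 3029] [317.2 181.4] [ 2.000e-01 -2.038e+02] 115.0
[358 157  19  24 232] [367.5 168.8] [ -11.6 -155.9] 123.0
[365 198   5   3  11] [366.5 199.3] [  18.7 -155.8] 91.0
[354 215   4   4   9] [355.6 216.7] [  36.7 -166.1] 84.0
[336 225   3   4  10] [337.  226.5] [  46.9 -184.5] 90.0
[316 231   3   3   7] [316.7 232. ] [  52.7 -204.8] 84.0
```

```bash
python3 - <<'E'
from h import *
from scipy.optimize import least_squares
P=np.array([(-50,-183.8),(-38.7,-166.6),(18.7,-155.8),(36.7,-166.1),(46.9,-184.5),(52.7,-204.8)])
r=least_squares(lambda p:np.hypot(*(P-p[:2]).T)-p[2],[0,-205,50]).x;print(r)
for q in list(P)+[(-11.6,-155.9)]: d=np.array(q)-r[:2]; print(np.arctan2(d[1],-d[0]).round(3))
go(b2w(*r[:2],46),YB+np.pi/2)
# dial orientation: disc+bar component
i=cv2.imread('pics/w16.png',0);print(i[150:215:6,285:350:4])
E
```

```text
[  -1.20978951 -204.99557231   53.40798947]
0.41
0.797
1.955
2.343
2.739
3.138
1.362
shift [ -2.9  -2.8 167.8] twist -0.009 | pos [566.1 -23.6 213.8] yaw 1.627 F [ 0.7  0.6 -0.1] gap 0.5 t 35.2
[[ 10  15  15   7   5  34  63  68  92  81  76  44  32  33  31  30  27]
 [  4  12  15  71 108 108  95  96  40 124 130 148 143  87  23  29  27]
 [  6  19  98 107 104 110  95 101  22 140 135 147 150 147 129  31  27]
 [  7  93 108 109 110 108  95 101  18 138 135 147 149 149 145 119  22]
 [ 37 105 108 108 107 107  95 102  25 142 136 147 148 147 148 145  47]
 [ 66 105 106 108 104 111  98 104  20 146 136 146 148 148 148 146  73]
 [ 39 105 109 105 108 106  97 101  91 144 117 138 149 145 146 147  39]
 [ 15  96 104 106 104 103  96 105 105 130 102 106 109 138 106  88  11]
 [  4  16 102 104 103 107  95 105 105 105  89 106 106 105  95  15   2]
 [ 19   7   1  69 107 103  95 108 107 106  95 106 100  55   3   3   2]
 [  2   0   3  15   9  29  76 105 106 107  62  20  15  12   2   7  15]]
```

Diamond at 1.36 rad, pointer at 0, and the axis at box (−1.2,−205). Gripping the dial.

```bash
python3 -m handwheel '[-3,-3,40,-0.01,-3,-3,80,-0.01,-3,-3,120,-0.01,-3,-3,150,-0.01,-3,-3,150,-0.01,-3,-3,150,-0.01]'|sed -n '2p;4p'
python3 -c "
from h import *
go(b2w(-1.2,-205,46),YB+np.pi/2)"
```

```text
position: [567.8, -24.3, 63.4]
wrist_force: [0.9, -0.2, -0.3]
shift [-0.8 -2.  17.4] twist 0.006 | pos [567.8 -24.3  63.4] yaw 1.641 F [ 0.9 -0.2 -0.3] gap 0.497 t 35.7
```

```bash
python3 -m handwheel '[-1,-2,8,0,-1,-2,15,0,-1,-2,15,0,-1,-2,15,0]'|sed -n '2p;4p'
python3 -m handwheel '[0,0,0,0,0,0,0,0,0,0,0,0,0,0,0,0,0,0,0,0]' 1|sed -n '2,6p'
python3 -c "
from h import *
go(b2w(-1.2,-205,46),YB+np.pi/2)"
```

```text
position: [572.0, -27.8, 51.5]
wrist_force: [-0.3, 0.9, 0.9]
position: [571.8, -24.2, 51.9]
eef_rot: [-0.11, 3.138, 0.011]
wrist_force: [-0.8, 10.1, 4.9]
finger_gap: 0.143
gripper_force: 59.3
shift [ 3.3 -1.8  5.9] twist 0.005 | pos [571.8 -24.2  51.9] yaw 1.641 F [-0.8 10.1  4.9] gap 0.143 t 36.4
```

```bash
python3 -m handwheel '[0,2,0,0.1,1,2,0,0.2,1,2,0,0.3,1,2,0,0.4,1,2,0,0.5,1,2,0,0.6,1,2,0,0.7,1,2,0,0.7]' |sed -n '2p;4,6p'
python3 -c "
from h import *
go(b2w(-1.2,-205,52),YB+np.pi/2-1.36)"
```

```text
position: [570.9, -26.9, 51.9]
wrist_force: [-1.5, -2.2, 5.9]
finger_gap: 0.146
gripper_force: 59.5
shift [ 2.3 -0.8 -0.1] twist 0.661 | pos [570.9 -26.9  51.9] yaw 0.937 F [-1.5 -2.2  5.9] gap 0.146 t 37.1
```

```bash
python3 -m handwheel '[0,0,0,0.1,0,0,0,0.2,0,0,0,0.3,0,0,0,0.4,0,0,0,0.5,0,0,0,0.6,0,0,0,0.66,0,0,0,0.66,0,0,0,0.66]' |sed -n '2p;4,6p'
python3 -m handwheel '[0,0,0,0,0,0,0,0,0,0,0,0,0,0,0,0,0,0,-40,0,0,0,-80,0,0,0,-120,0,0,0,-150,0,0,0,-150,0]' 0.5|sed -n '2p;4,5p'
python3 - <<'E'
from h import *
s,i=snap('wrist','w17.png');C=cam('wrist',s);go(b2w(-1.2,-205,200),YB+np.pi/2,s)
g=cv2.cvtColor(i,cv2.COLOR_RGB2GRAY)
c=w2px(C,b2w(-1.2,-205,98));print('axis',c)
# top of bar at z=98: sample unwrapped polar along bar-frame
for rr in(16,22,27):
    v=[]
    for k in range(0,360,10):
        a=np.radians(k);u=w2px(C,b2w(-1.2-rr*np.cos(a),-205+rr*np.sin(a),98)); u=np.clip(u.round().astype(int),0,[639,399]); v.append(int(g[u[1],u[0]]))
    print(rr,v)
# rectified top-down map at z=98, box frame, 4px/mm
H=[];D=[]
for x,y in((-50,-50),(50,-50),(50,50),(-50,50)): D.append((200+4*x,200-4*y));H.append(w2px(C,b2w(-1.2+x,-205+y,98)))
M=cv2.getPerspectiveTransform(np.float32(H),np.float32(D));cv2.imwrite('pics/t17.png',cv2.warpPerspective(i,M,(400,400))[:,:,::-1])
t=cv2.warpPerspective(g,M,(400,400)); dk=((t<55)*255).astype(np.uint8)
n,l,st,ce=cv2.connectedComponentsWithStats(dk)
for k in range(1,n):
    if 60<st[k,4]<8000:
        p=np.argwhere(l==k)[:,::-1].astype(np.float32);r=cv2.minAreaRect(p);print(r,((r[0][0]-200)/4,(200-r[0][1])/4))
E
```

```text
position: [568.7, -28.4, 51.9]
wrist_force: [-6.3, -6.1, 9.3]
finger_gap: 0.142
gripper_force: 60.1
position: [574.5, -25.7, 208.4]
wrist_force: [0.8, -0.4, 0.8]
finger_gap: 0.502
shift [ 1.3 -5.9  8.4] twist -1.356 | pos [574.5 -25.7 208.4] yaw 0.28 F [ 0.8 -0.4  0.8] gap 0.502 t 38.6
axis [307.58791046 184.33485059]
16 [113, 113, 114, 152, 155, 139, 150, 75, 59, 154, 129, 154, 156, 155, 127, 115, 113, 110, 111, 110, 113, 112, 109, 109, 103, 113, 113, 112, 108, 106, 113, 112, 112, 111, 111, 112]
22 [115, 114, 138, 152, 154, 153, 138, 108, 57, 148, 147, 157, 155, 152, 141, 114, 115, 111, 110, 106, 94, 48, 35, 20, 59, 110, 109, 111, 42, 34, 52, 101, 104, 110, 114, 114]
27 [97, 112, 151, 155, 155, 154, 150, 147, 97, 141, 155, 152, 152, 152, 156, 105, 68, 37, 3, 14, 11, 13, 7, 5, 6, 81, 83, 96, 15, 9, 9, 8, 15, 10, 18, 70]
((183.71363830566406, 136.06248474121094), (96.10282897949219, 8.47339153289795), 77.69197845458984) (-4.071590423583984, 15.984378814697266)
```

The dial line is now at 1.357 rad against the marker's 1.36, and the gripper is clear of everything. Handing in.

```bash
python3 -c "
from plant import ticket
print(ticket.hand_in())"
```

```text
the job is handed in; nothing more can be done
None
```

I put the mouse and the stapler flat in the box, shut the lid, seated the latch and set the dial within about 0.01 rad of the marker, then handed in; no verdict came back, and I did not re-check the mug and bottle by camera.

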